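# Gauge a pasta-roller stripper bar with the ratchet micrometer

### The job

Check the blue stripper bar of the pasta roller for wear: lay it flat on the table of the upright micrometer, lengthways, slide it in squarely under the spindle until its end gently meets the back of the throat, and let go of it. Then run the spindle down on it by turning the small black ratchet knob clockwise until you feel the ratchet slip, stop within a quarter turn of slip, and leave the bar gripped there for the reading. Turn by that knob, not by the steel thimble, so that the bar is not over-squeezed, and leave the other things on the counter where they are.

Things in the scene. Friction and masses are not known exactly. Their poses are not given: they have to be found in the camera images.
- bar_mid (a point): Centre (half-way up) of the loose blue plastic stripper bar, 120 mm long (x), 24 mm wide (y), evenly thick: 8 mm when new, now worn down by 2 to 3.5 mm (its thickness is what is to be measured). 30 g, lying flat on the counter, the same at both ends and on both faces; either end may go in.
- anvil (a point): Point on the micrometer's steel anvil table, top face, on the spindle axis, 60 mm above the counter. The micrometer is fixed upright: z up the spindle axis, x level, from the open mouth into the throat. The table is flat, 6 mm thick, 32 mm wide (y), from x = -56 to +20 mm. Of a bar that is home (centre at x = -40, y = 0) 44 mm overhangs the mouth end, free below, to hold it by.
- thimble_mid (a point): Middle of the steel thimble (a fixed point on the spindle axis), 25 mm in diameter, 38 mm tall, 52 to 90 mm above the anvil table. The thimble turns in place and drives the spindle, clockwise from above = down; turned directly it by-passes the ratchet. Running free it takes 0.026 N m at the knob; it stays where it is left.
- knob (a point): Centre of the black ratchet knob on the thimble (a fixed point on the spindle axis), 16 mm in diameter, 26 mm tall; the thimble's top is 15 mm below. Turned clockwise from above it carries the thimble along until the spindle bears on the part; over the next 0.5 rad the torque rises to about 0.066 N m (spindle force 25 N), and there it slips on the thimble, smoothly, without clicks.
- scraper: Bench scraper with a round wooden grip, lying on the counter, 115 x 150 mm, 26 mm high; not to be disturbed.
- dish: Round glass pie dish, 230 mm across the rim, 42 mm high, standing on the counter; not to be disturbed.
- cup: Yellow plastic measuring cup, 82 mm across, 70 mm high, with a flat handle reaching 122 mm towards its +y; not to be disturbed.
- salt_pig: White ceramic salt pig, 116 mm across, about 120 mm high with its hinged wooden lid; not to be disturbed.
- driver: Screwdriver lying on the counter; not to be disturbed.
- throat (a point): Back of the throat: centre of an upright face 16 mm wide, at x = +20 mm from the anvil point and 3 mm above the table's face, facing -x of the anvil point; rigid, the bar's end is brought up against it with a few newtons (over 25 N is rough).
- readout (a point): Centre of the fixed grey read-out housing over the table, 62 (x) x 32 (y) x 26 mm, underside 24 mm above the table. Out of it the 8 mm spindle comes straight down on the anvil point, without turning, 10 mm per turn of the thimble; its face starts 7.5 to 11 mm above the table. Below is the cast foot, 22 mm high, x = -45 to +85 mm, y = -50 to +50 mm of the anvil point.
Mind the look-alikes: they are no part of the job. Leave any red look-alike of the part that bears bar_mid alone. What is shaped like the part that bears anvil but red is not meant.

How it is judged (in metres and radians):
On the way, in this order (a step that is already met when the one before it is completed fails the run):
1. the bar lies home on the anvil table, against the throat, let go, the spindle not yet on it (x of bar_mid in the frame of anvil above -0.0422 m and y of bar_mid in the frame of anvil between -0.007 and 0.007 m and z of bar_mid in the frame of anvil below 0.004 m and angle between the x axis of bar_mid and the x axis of anvil, either way round below 0.1 rad and contact force between the fingers and bar below 0.1 N and contact force between spindle and bar below 0.5 N), for 0.2 s.
2. the spindle bears on the bar and the ratchet has slipped (contact force between spindle and bar above 5 N and horizontal distance between ratchet_c1 and thimble_c1 above 0.00828 m), for 0.1 s.
At the end, for the whole second after the job is handed in: The bar lies flat on the anvil table, its end within about 2 mm of the throat's back, within 7 mm of the middle and 0.1 rad of square, gripped by the spindle with more than 5 N, the ratchet having slipped 0.2 rad or more (and never more than 1.5 rad), everything let go (all of step 2 and x of bar_mid in the frame of anvil above -0.0422 m and y of bar_mid in the frame of anvil between -0.007 and 0.007 m and z of bar_mid in the frame of anvil below 0.004 m and angle between the x axis of bar_mid and the x axis of anvil, either way round below 0.1 rad and linear speed of bar below 0.01 m/s); the robot touches nothing.
It fails at once if the ratchet was run on more than a quarter turn after it began to slip (horizontal distance between ratchet_c1 and thimble_c1 above 0.01751 m).
It fails at once if the spindle was forced on the bar with more than 40 N (turned by the thimble) (contact force between spindle and bar above 40 N).
It fails at once if the bar was rammed against the back of the throat with more than 25 N (contact force between bar and frame_back above 25 N).
It fails at once if another thing on the counter was moved more than 25 mm (distance of any of scraper, dish, cup, salt_pig, driver from where it was at the start of the episode above 0.025 m).
It also fails if it takes over 72 s, if anything falls off the work surface, if the arm or the gripper's body presses on something with over 40 N, if the wrist force passes 120 N, or if a joint passes its speed limit or range.

### The arm

A 6-joint arm with a two-finger parallel gripper is mounted at the origin on the work surface. World frame = base frame: x ahead of the robot, y to its left, z up, the work surface at z = 0. Lengths are in m, angles in degrees, forces in N, time in s.
With the tool pointing down it reaches from about 0.375 to 0.975 m from the base axis. Payload 3.8 kg.
Tool frame: the origin (TCP) lies midway between the tips of the shut fingers; the grasp point (between the pads) lies 19 mm behind it; z points along the fingers, y is the line along which they close (so a half turn about z gives the same grasp; the last joint's range is limited). The gripper opens to 85 mm and grips with 20 to 120 N. Pads are 22 mm wide; open, the fingers measure 114 mm over their backs; the gripper's body (76 mm by 85 mm) begins 54 mm behind the grasp point. The pads swing forward as they close: fully open they stand 13 mm farther back than shut.
Start: joints at [71.568, 15.12, 91.902, -0, 72.978, -2.114], TCP at [0.19, 0.648, 0.231] pointing down, gripper open.
Joint ranges: [-150.88, 150.88], [-54.13, 125.18], [17.81, 147.31], [-75.09, 255.09], [0, 152.58], [-146.25, 146.25]. Speed limits (degrees/s): [147.25, 147.25, 180, 180, 180, 180].

### API

Orientations are given as [roll, pitch, yaw] about the fixed x, y, z axes, in that order (R = Rz(yaw) Ry(pitch) Rx(roll)).
In Python, from rig import bot gives the robot as it stands.
- The arm moves only by the tool carry_out, never from a script. Its argument "targets" is a list that holds one entry, the list of rows, each a list of 7 numbers: the shift along the tool's x, y, z in mm, then the turn, a rotation vector about the tool's x, y, z in degrees, then the opening, from 0 (shut) to 1 (fully open). In form: [[[tx, ty, tz, wx, wy, wz, fingers], ...]]. A call has 1 to 5 rows; each row is the pose to reach, as a shift and turn from the pose commanded when the call began, along the tool's axes at that moment; what a row does not reach only later rows make up. A row lasts 1/8 s, in which the tool goes at most 62.5 mm and 10.7 degrees, less where a joint would pass 70% of its speed; a pose out of reach is approached as far as the arm can. A call with a gripper value outside its range is refused whole. The fingers move at their own pace and stop on an object; "force" is the grip in N (left out, the last holds). Time passes only in rows, so rows that repeat a pose let the fingers close. It gives the time, the measured TCP pose, the force, the opening and the grip force at its end, in the units of the state.
- bot.state(): the state, without advancing time (a new reading comes with each control period).
- bot.snapshot(name): name is "scene" or "side" or "wrist"; returns a dict with "image" (480x640x3 uint8, red, green, blue), "fx", "fy", "cx", "cy" (pixels), "extrinsics" (4x4, takes a point from world to camera coordinates). Camera axes: x right, y up, looking along -z (the intrinsics and any distortion apply to the point x, -y, -z); pixel columns grow to the right and rows downward; lengths in m; the calibration is good to about 2 mm. A picture is of the moment at which its call begins. There is no depth.
- bot.finish_job(): hands the job in; it is judged then, once.
Trained networks look in the newest picture that a camera, given by its name, has taken for a name from the list of things; names that differ only in an ending like _2 or _b are one class to them, and where a whole thing is asked for, a point or a joint stands for the part that bears it (a point fixed in the world has none). Each returns a list of dicts, best first, with "score" (0 to 1); they miss things now and then, are a little off and sometimes report something else, mostly with a low value. They report only what shows in the picture. A call takes as long as a camera call. They do not tell look-alikes from the thing itself.
- bot.find_in(camera, target): "centre" ([x, y, z] in m, in world coordinates, good to about 4 mm: the middle of the surface that is visible of it).
- bot.cut_out(camera, target): "mask" (480x640 bool, what is visible of it).
The state is a dict: "time_s": time; "qpos": joint angles; "qvel": joint speeds; "joint_torque": joint torques, N m; "position": TCP position; "tcp_rot": TCP orientation; "ft_force": force on the tool from outside, world axes, zero at the start; "moment": the same for the moment, N m; "opening": finger opening in m; "finger_force": force on a finger pad.
Only numpy, scipy, OpenCV 4.12 (cv2) and the standard library are available. Lean on these libraries where they do the work, as an engineer would, in place of code of your own. Each camera call takes 0.05 s, during which the arm holds its last target. There are 200 camera calls.

## Working session

There is one attempt and no reset: what is moved stays moved. The work goes in short steps, Python scripts to look and compute and a tool call to move; the robot and the scene stay as the last step left them, time stands still between calls to the robot, and variables do not carry over. Pictures are saved under pics/ and viewed, at most 10 in all, crops included, and the job is handed in when it is done.

Besides the shell and the picture viewer there is one more tool, called as a command line: name --argument value ..., lists and objects as JSON in quotes. carry_out: Moves the arm, as the interface text tells. Its arguments: {"type":"object","properties":{"targets":{"type":"array","items":{"type":"array","items":{"type":"array","items":{"type":"number"}}}},"force":{"type":"number"}},"required":["targets"]}

```bash
mkdir -p pics; ls; cat > h.py <<'E'
from rig import bot
import numpy as np, cv2
def snap(c,name=None):
    s=bot.snapshot(c)
    if name: cv2.imwrite('pics/'+name,s['image'][:,:,::-1])
    return s
def proj(s,p):
    q=s['extrinsics']@np.append(p,1); q=q[:3]
    return np.array([s['fx']*q[0]/-q[2]+s['cx'], s['fy']*-q[1]/-q[2]+s['cy']])
def ray(s,uv,z):
    E=s['extrinsics'];R=E[:3,:3];t=E[:3,3]
    d=R.T@np.array([(uv[0]-s['cx'])/s['fx'],-(uv[1]-s['cy'])/s['fy'],-1]); o=-R.T@t
    return o+d*(z-o[2])/d[2]
E
python3 - <<'E'
from h import *
ims=[]
for c in ['scene','side']:
    s=snap(c,c+'1.png'); ims.append(s['image'])
    print(c,s['fx'],s['cx'],s['cy'],np.round(s['extrinsics'],3).tolist(),[k for k in s])
    for t in ['bar_mid','anvil','thimble_mid','knob','throat','readout','scraper','dish','cup','salt_pig','driver']:
        print(t,[(np.round(d['centre'],3).tolist(),round(d['score'],2)) for d in bot.find_in(c,t)])
print(bot.state())
E
```

```text
pics
scene 578.3080333617418 321.9785935157181 233.42284157480674 [[0.878, 0.478, 0.017, -0.558], [-0.359, 0.636, 0.683, 0.069], [0.316, -0.606, 0.73, -1.718], [0.0, 0.0, 0.0, 1.0]] ['image', 'fx', 'fy', 'cx', 'cy', 'extrinsics']
bar_mid [([0.405, -0.137, 0.004], 0.74), ([0.462, -0.271, 0.006], 0.7)]
anvil [([0.388, 0.041, 0.041], 0.93), ([0.598, -0.089, 0.041], 0.61)]
thimble_mid [([0.388, 0.038, 0.038], 0.89), ([0.596, -0.088, 0.039], 0.68), ([0.465, -0.273, 0.003], 0.35)]
knob [([0.596, -0.087, 0.037], 0.87), ([0.39, 0.041, 0.042], 0.86)]
throat [([0.689, -0.345, 0.046], 0.74), ([0.599, -0.08, 0.065], 0.57)]
readout [([0.387, 0.039, 0.039], 0.89), ([0.595, -0.088, 0.042], 0.56)]
scraper [([0.482, 0.282, 0.003], 0.87)]
dish [([0.416, 0.567, 0.006], 0.69)]
cup [([0.687, -0.344, 0.042], 0.81)]
salt_pig [([0.715, 0.315, 0.086], 0.57)]
driver [([0.839, 0.022, 0.022], 0.74)]
side 549.6418521917794 307.8865200981076 243.89903311880764 [[0.817, -0.577, -0.014, -0.424], [0.374, 0.511, 0.774, -0.364], [-0.439, -0.637, 0.633, -1.177], [0.0, 0.0, 0.0, 1.0]] ['image', 'fx', 'fy', 'cx', 'cy', '
[... 670 characters left out ...]
574, -0.085, 0.02], 0.65)]
{'time_s': 1.2, 'qpos': array([ 7.15706268e+01,  1.51211213e+01,  9.19027002e+01,  8.81987733e-04,
        7.29774960e+01, -2.11372628e+00]), 'qvel': array([-0.01939502, -0.08230317,  0.09628362, -0.05147707,  0.00266985,
       -0.06675972]), 'joint_torque': array([-9.00075338e-05, -5.15066171e+01, -3.67727852e+01,  1.58575854e-04,
        1.07251024e-03, -6.51279521e-06]), 'position': array([0.18961612, 0.64781284, 0.23126816]), 'tcp_rot': array([-1.79998714e+02, -8.91362555e-04,  1.63684095e+02]), 'ft_force': array([0.52377957, 0.02110776, 0.98820922]), 'moment': array([-0.00570475, -0.02057555, -0.01911464]), 'finger_force': 0.0, 'opening': 0.08544031878684401}
```

View pics/scene1.png

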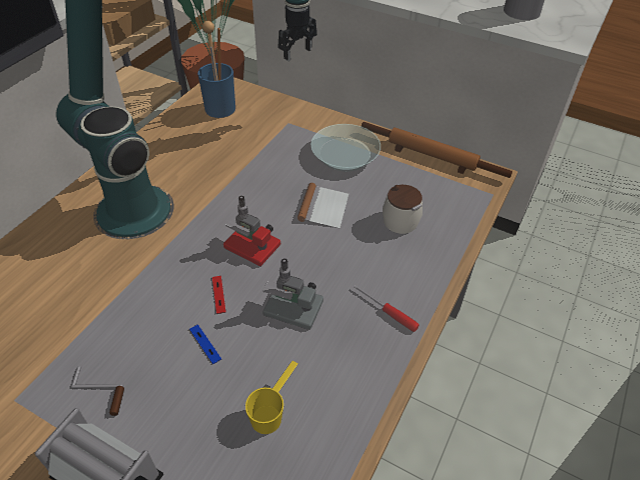

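View pics/side1.png

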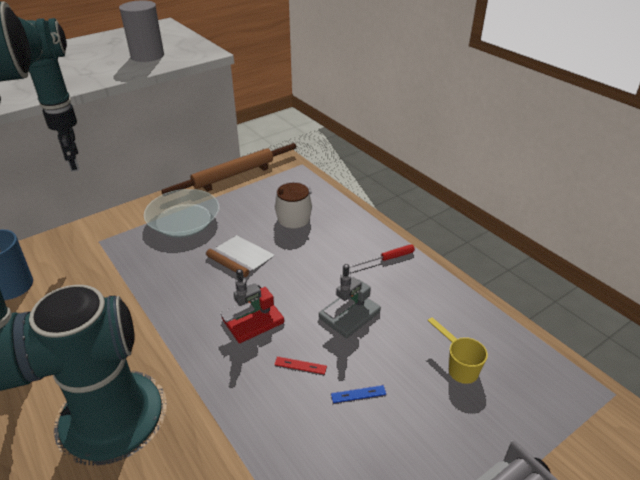

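```bash
cat >> h.py <<'E'
from scipy.spatial.transform import Rotation as Ro
def rel(p,rpy,fr=None):
    "tool-frame delta (mm, rotvec deg) from the current measured pose to target"
    s=bot.state(); R0=Ro.from_euler('xyz',s['tcp_rot'],degrees=True); R1=Ro.from_euler('xyz',rpy,degrees=True)
    print('t',round(s['time_s'],2),'rel',np.round(R0.inv().apply(np.array(p)-s['position'])*1000,1),np.round((R0.inv()*R1).as_rotvec(degrees=True),1))
def blue(s,z=0.005):
    h=cv2.cvtColor(s['image'],cv2.COLOR_RGB2HSV); m=cv2.inRange(h,(112,150,60),(128,255,255))
    c=max(cv2.findContours(m,0,1)[0],key=cv2.contourArea)[:,0]
    w=np.array([ray(s,q,z)[:2] for q in c])*1000
    r=cv2.minAreaRect(w.astype(np.float32)); b=cv2.boxPoints(r)
    e=max((b[1]-b[0],b[2]-b[1]),key=np.linalg.norm)
    return np.round(r[0],1),np.round(r[1],1),round(np.degrees(np.arctan2(e[1],e[0])),1)
E
python3 - <<'E'
from h import *
for c in ['scene','side']:
    s=snap(c); print(blue(s))
    if c=='scene':
        for u in [(285,262),(283.5,258)]: print(u,ray(s,u,0.178 if u[1]==258 else .165))
        for u in [(262,311),(303,328),(323,297)]: print('foot',ray(s,u,0.022))
    else:
        print(ray(s,(346,266),.178),[ray(s,u,.022) for u in [(319,314),(352,333),(380,312)]])
rel([0.40,0.25,0.40],[180,0,120])
E
```

```text
(array([ 460.1, -273.4]), array([ 23.5, 119.9]), np.float32(-25.6))
(285, 262) [ 0.57051651 -0.07084744  0.165     ]
(283.5, 258) [ 0.56707539 -0.07123112  0.178     ]
foot [ 0.53709287 -0.13525109  0.022     ]
foot [ 0.65197483 -0.1290016   0.022     ]
foot [ 0.64972193 -0.02212047  0.022     ]
(array([ 471.5, -290.1]), array([2.6, 8.9]), np.float32(-35.8))
[ 0.57474866 -0.07746715  0.178     ] [array([ 0.52213055, -0.04360793,  0.022     ]), array([ 0.5493944 , -0.14019072,  0.022     ]), array([ 0.64889653, -0.12728053,  0.022     ])]
t 1.3 rel [-313.6 -322.7 -168.7] [-0.   0.  43.7]
```

carry_out --targets '[[[-310,-320,-170,0,0,10,1],[-310,-320,-170,0,0,10,1],[-310,-320,-170,0,0,10,1],[-310,-320,-170,0,0,10,1],[-310,-320,-170,0,0,10,1]]]'

```text
time_s: 1.92
position: [0.3263, 0.3878, 0.3437]
tcp_rot: [180.0, 0.0, 153.7]
ft_force: [1.2, -0.3, 0.1]
opening: 0.0854
finger_force: 0.0
```

```bash
python3 -c "
from h import *
rel([0.45,-0.2,0.40],[180,0,154.4]); print(bot.state()['position'],bot.state()['tcp_rot'])"
```

```text
t 1.93 rel [-371.3 -472.1  -56.6] [ 0.   0.  -0.7]
[0.32626996 0.38777469 0.34365185] [1.79951330e+02 2.93333635e-02 1.53708221e+02]
```

carry_out --targets '[[[-210,-235,-56,0,0,0,1],[-210,-235,-56,0,0,0,1],[-210,-235,-56,0,0,0,1],[-210,-235,-56,0,0,0,1],[-210,-235,-56,0,0,0,1]]]'

```text
time_s: 2.55
position: [0.4078, 0.0911, 0.3981]
tcp_rot: [179.9, 0.1, 153.7]
ft_force: [1.7, 1.5, 0.3]
opening: 0.0853
finger_force: 0.0
```

carry_out --targets '[[[-160,-235,0,0,0,0,1],[-160,-235,0,0,0,0,1],[-160,-235,0,0,0,0,1],[-160,-235,0,0,0,0,1],[-160,-235,0,0,0,0,1]]]'

```text
time_s: 3.18
position: [0.4467, -0.1916, 0.3973]
tcp_rot: [-180.0, 0.0, 153.5]
ft_force: [0.2, 0.7, 0.2]
opening: 0.0855
finger_force: 0.0
```

```bash
python3 - <<'E'
from h import *
print(bot.state()['position'],bot.state()['tcp_rot'],bot.state()['ft_force'],bot.state()['moment'])
s=snap('wrist','w1.png'); print(s['fx'],s['cx'],s['cy'],np.round(s['extrinsics'],3).tolist())
try: print(blue(s))
except Exception as e: print(e)
print(proj(s,[.572,-.075,.178]),[ (d['centre'],d['score']) for d in bot.find_in('wrist','knob')])
E
```

```text
[ 0.44669445 -0.19158385  0.39731934] [-1.79973776e+02  1.71444512e-02  1.53519740e+02] [0.17386276 0.74023084 0.15403408] [ 0.00578722  0.0270501  -0.01071851]
359.79843615051465 311.80688050632375 241.7962433870501 [[0.446, 0.895, -0.001, -0.027], [-0.851, 0.424, -0.309, 0.553], [-0.277, 0.138, 0.951, -0.386], [0.0, 0.0, 0.0, 1.0]]
(array([ 460.5, -273.2]), array([ 22.3, 118.2]), np.float32(-25.3))
[461.6931553 261.4164724] [([0.5634, -0.0858, 0.0204], 0.8), ([0.3784, 0.0405, 0.0637], 0.57), ([0.4806, 0.2449, 0.0111], 0.25)]
```

View pics/w1.png

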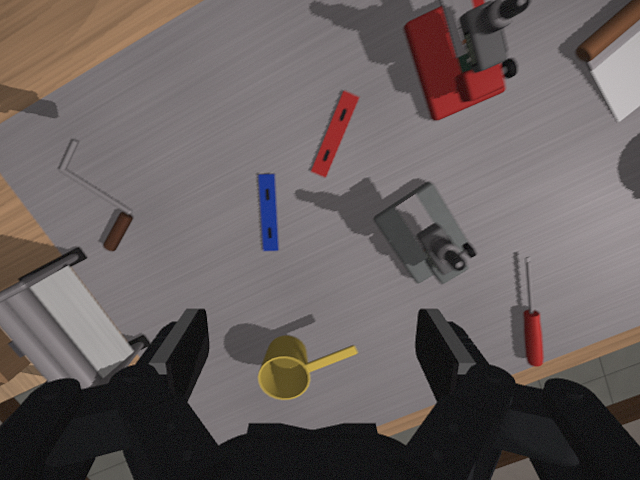

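```bash
python3 - <<'E'
import cv2,numpy as np
a=cv2.imread('pics/w1.png')[170:300,360:490]; b=cv2.imread('pics/scene1.png')[250:340,250:340]
b=cv2.resize(b,(400,400),interpolation=2)
a=cv2.resize(a,(400,400),interpolation=2)
cv2.imwrite('pics/z1.png',np.hstack([a,b]))
E
python3 - <<'E'
from h import *
s=snap('wrist'); E=s['extrinsics']; print('cam',-E[:3,:3].T@E[:3,3])
for u in [(376,215),(428,183),(475,255),(425,283)]: print(ray(s,u,.022))
m=bot.cut_out('wrist','anvil')
for d in m: print(d['score'],d['mask'].sum(),np.argwhere(d['mask']).mean(0))
E
```

```text
cam [ 0.37620684 -0.15656275  0.53764566]
[ 0.530746   -0.12901691  0.022     ]
[ 0.52082631 -0.04379822  0.022     ]
[ 0.65570925 -0.01902016  0.022     ]
[ 0.66535436 -0.10396007  0.022     ]
0.9 9896 [ 51.30557801 463.12267583]
0.76 6125 [234.37697959 426.34253061]
0.26 4624 [ 58.20025952 616.76773356]
```

View pics/z1.png

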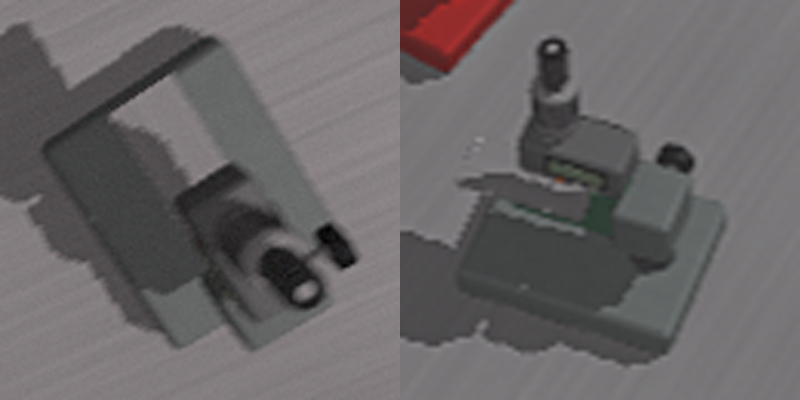

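```bash
python3 - <<'E'
from h import *
from scipy.optimize import least_squares
S={c:snap(c) for c in ['wrist','scene','side']}
f=lambda x,y:(360+x*.325,170+y*.325)
w=S['wrist']
for n,u in dict(c1=f(105,115),c2=f(175,70),l=f(160,190),r=f(238,163)).items(): print(n,ray(w,u,.06))
print('foot',[ray(w,f(*u),.022) for u in [(45,147),(213,40),(330,215),(180,345)]])
for z in (.178,): print(ray(w,f(308,290),z),ray(S['scene'],(284.4,260),z),ray(S['side'],(346,265.5),z))
rel([.4934,-.2894,.08],[180,0,154.6])
E
```

```text
c1 [ 0.52059701 -0.10118006  0.06      ]
c2 [ 0.51564988 -0.06630821  0.06      ]
l [ 0.56350296 -0.09215165  0.06      ]
r [ 0.56727526 -0.05634382  0.06      ]
foot [array([ 0.53379287, -0.12872543,  0.022     ]), array([ 0.52147215, -0.03837084,  0.022     ]), array([ 0.62732961, -0.01742655,  0.022     ]), array([ 0.65962454, -0.10834171,  0.022     ])]
[ 0.57415416 -0.07455647  0.178     ] [ 0.57212866 -0.07549822  0.178     ] [ 0.57582638 -0.07610247  0.178     ]
t 3.52 rel [-86.6 -70.9 317.6] [ 0.   0.  -0.8]
```

```bash
python3 - <<'E'
from h import *
rel([.4242,-.2561,.05],[180,0,154.6])
E
```

```text
t 3.52 rel [ -9.8 -71.6 347.5] [ 0.   0.  -0.8]
```

carry_out --targets '[[[-10,-72,345,0,0,-1,0.55],[-10,-72,345,0,0,-1,0.55],[-10,-72,345,0,0,-1,0.55],[-10,-72,345,0,0,-1,0.55],[-10,-72,345,0,0,-1,0.55]]]' --force 30

```text
time_s: 4.15
position: [0.4272, -0.249, 0.0906]
tcp_rot: [-180.0, 0.1, 154.8]
ft_force: [0.3, -0.7, 0.3]
opening: 0.0468
finger_force: 0.0
```

carry_out --targets '[[[0,0,15,0,0,0,0.55],[0,0,15,0,0,0,0.55]]]'

```text
time_s: 4.4
position: [0.4268, -0.2488, 0.0767]
tcp_rot: [180.0, -0.1, 154.7]
ft_force: [0.9, 0.2, 0.9]
opening: 0.0473
finger_force: 0.0
```

```bash
python3 - <<'E'
from h import *
rel([.4242,-.2561,.01],[180,0,154.6]); s=snap('wrist','w2.png'); print(blue(s),bot.state()['ft_force'],bot.state()['opening'])
E
```

```text
t 4.4 rel [-0.8 -7.7 66.7] [ 0.  -0.1  0.1]
(array([ 459.7, -271.2]), array([ 23.3, 117.7]), np.float32(-25.3)) [0.11306185 0.38674167 0.37764375] 0.046950984136033
```

View pics/w2.png

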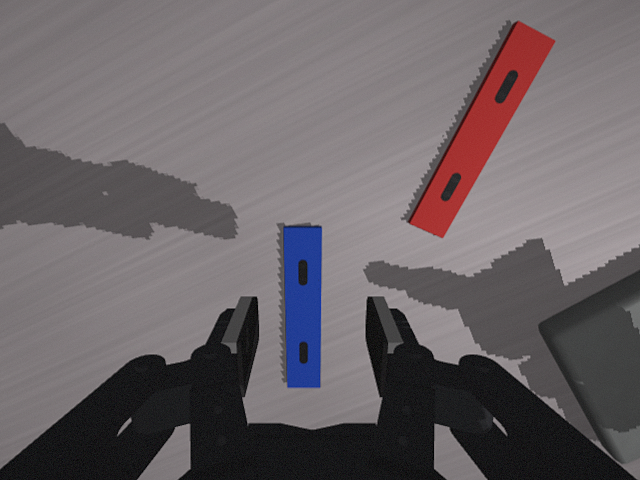

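carry_out --targets '[[[-1,-8,66,0,0,0,0.55],[-1,-8,75,0,0,0,0.55],[-1,-8,75,0,0,0,0.55],[-1,-8,75,0,0,0,0.55]]]'

```text
time_s: 4.95
position: [0.4263, -0.2586, 0.0041]
tcp_rot: [-180.0, 0.3, 154.7]
ft_force: [0.1, -0.3, -0.3]
opening: 0.0468
finger_force: 0.0
```

carry_out --targets '[[[0,0,0,0,0,0,0.1],[0,0,0,0,0,0,0.1],[0,0,0,0,0,0,0.1],[0,0,0,0,0,0,0.1]]]'

```text
time_s: 5.45
position: [0.4256, -0.2582, 0.0036]
tcp_rot: [-180.0, 0.2, 154.7]
ft_force: [-1.1, 1.8, 7.5]
opening: 0.0217
finger_force: 29.1
```

```bash
python3 - <<'E'
from h import *
s=snap('wrist','w3.png'); print(blue(s)); print(bot.state())
E
```

```text
(array([ 443.2, -265.9]), array([23.6, 87.2]), np.float32(-23.2))
{'time_s': 5.5, 'qpos': array([-3.41235654e+01,  1.10783920e+01,  1.24160555e+02,  1.68474123e-02,
        4.45871730e+01, -9.88222543e+01]), 'qvel': array([-0.07687701,  0.00063154, -0.02682577,  0.10808174,  0.05909297,
        0.00230732]), 'joint_torque': array([ -0.4434354 , -34.73156691, -25.22522807,  -0.13955851,
        -0.46243723,   0.05713582]), 'position': array([ 0.42555059, -0.25820939,  0.00354472]), 'tcp_rot': array([-1.79985055e+02,  1.73640722e-01,  1.54686731e+02]), 'ft_force': array([-1.46027281,  0.56032556,  6.67120612]), 'moment': array([0.27759103, 0.13815124, 0.08943082]), 'finger_force': 29.100154547486454, 'opening': 0.02178028665056002}
```

carry_out --targets '[[[0,0,-30,0,0,0,0.1],[0,0,-60,0,0,0,0.1],[-5,40,-150,0,0,0,0.1],[-5,60,-230,0,0,0,0.1],[-5,60,-230,0,0,0,0.1]]]'

```text
time_s: 6.12
position: [0.4547, -0.2048, 0.2347]
tcp_rot: [-180.0, 0.1, 154.7]
ft_force: [1.4, -0.8, -0.5]
opening: 0.0217
finger_force: 29.4
```

```bash
python3 - <<'E'
from h import *
s=snap('wrist'); np.savez('w4.npz',E=s['extrinsics'],fx=s['fx'],fy=s['fy'],cx=s['cx'],cy=s['cy'])
print(bot.state()['position'],bot.state()['ft_force'],bot.state()['moment'],proj(s,[.574,-.0755,.06]),proj(s,[.574,-.0755,.178]))
im=s['image'][:,:,::-1]; cv2.imwrite('pics/w4.png',im)
u=proj(s,[.56,-.08,.08]).astype(int); x0=int(np.clip(u[0]-130,0,380)); y0=int(np.clip(u[1]-120,0,240))
print(x0,y0)
cv2.imwrite('pics/z4.png',cv2.resize(im[y0:y0+240,x0:x0+260],(780,720)[:2] if 0 else (650,600),interpolation=2))
E
```

```text
[ 0.45920545 -0.20528169  0.24298866] [ 2.25623873 -0.16799101  4.45006151] [-0.02810821 -0.05326747  0.00190313] [489.41907692 270.54166404] [576.55034761 342.50269863]
360 148
```

View pics/z4.png

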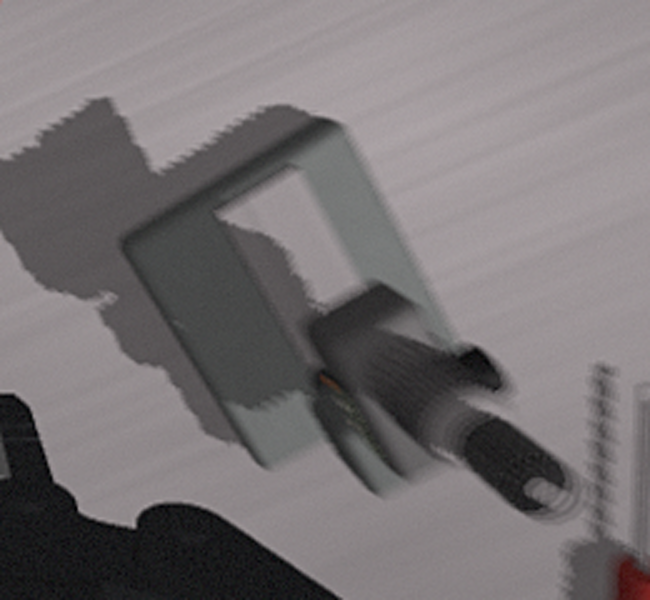

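```bash
python3 - <<'E'
from h import *
d=np.load('w4.npz'); s=dict(extrinsics=d['E'],fx=d['fx'],fy=d['fy'],cx=d['cx'],cy=d['cy'])
g=lambda x,y,z:ray(s,(360+.4*x,148+.4*y),z)[:2]*1000
c1,c2,l,r=g(217,211,.06),g(297,165,.06),g(310,365,.06),g(358,282,.06)
a=lambda v:np.degrees(np.arctan2(v[1],v[0]))
print(c1,c2,(c1+c2)/2,'yaw',a(l-c1),a(r-c2),a(c2-c1)-90,np.linalg.norm(c2-c1))
F=[g(122,240,.022),g(340,122,.022),g(268,468,.022),g(455,345,.022)]
print(F,a(F[2]-F[0]),a(F[3]-F[1]),a(F[1]-F[0])-90)
print('knob',g(545,490,.178))
rel([.463,-.094,.10],[180,0,189.5])
E
```

```text
[520.80283703 -99.83873258] [516.63986786 -68.26807321] [518.72135245 -84.0534029 ] yaw 9.50259360091499 7.804336895855175 7.511796785613427 31.84394519422412
[array([ 532.56372127, -130.8502573 ]), array([523.14895767, -35.24600199]), array([ 662.81983338, -109.44172313]), array([638.68213497, -18.01362156])] 9.333529628727486 8.48342442971001 5.624149052530029
knob [575.49982624 -74.90990764]
t 6.17 rel [ 46.2 102.1 142.5] [ -0.2   0.8 -34.8]
```

```bash
python3 - <<'E'
from h import *
rel([.426,-.0982,.10],[180,0,188.7])
E
```

```text
t 6.17 rel [ 77.8  82.5 142. ] [ -0.2   0.8 -34. ]
```

carry_out --targets '[[[30,30,0,0,0,-10,0.1],[70,60,30,0,0,-20,0.1],[78,83,80,0,0,-30,0.1],[78,83,130,0,0,-34,0.1],[78,83,130,0,0,-34,0.1]]]'

```text
time_s: 6.8
position: [0.4151, -0.0955, 0.0982]
tcp_rot: [179.8, -0.5, -171.3]
ft_force: [-0.2, -0.6, 1.0]
opening: 0.0221
finger_force: 29.5
```

```bash
python3 - <<'E'
from h import *
import time
rel([.426,-.0982,.08],[180,0,188.7]); print(bot.state()['position'],bot.state()['ft_force'])
E
```

```text
t 6.8 rel [-10.5  -4.4  18.1] [ 0.2 -0.5 -0. ]
[ 0.4151366  -0.0954742   0.09815803] [-0.20510228 -0.57099927  1.03162343]
```

carry_out --targets '[[[-5,-2,10,0,0,0,0.1],[-5,-2,22,0,0,0,0.1],[-5,-2,22,0,0,0,0.1],[-5,-2,22,0,0,0,0.1]]]'

```text
time_s: 7.3
position: [0.425, -0.0985, 0.0801]
tcp_rot: [-180.0, 0.0, -171.3]
ft_force: [-0.2, -0.3, -0.6]
opening: 0.0218
finger_force: 29.5
```

```bash
python3 - <<'E'
from h import *
rel([.4631,-.0925,.066],[180,0,188.7]); print(bot.state()['position'],bot.state()['tcp_rot'])
S={c:snap(c) for c in ['scene','side']}
out=[]
for c,s in S.items():
    print(c,blue(s,.08))
    u=proj(s,[.53,-.085,.08]).astype(int); im=s['image'][u[1]-60:u[1]+60,u[0]-80:u[0]+80,::-1]; print(u); out.append(cv2.resize(im,(400,300),interpolation=2))
cv2.imwrite('pics/p5.png',np.hstack(out))
E
```

```text
t 7.3 rel [-38.6   0.2  14.2] [-0.  0. -0.]
[ 0.42498741 -0.09850083  0.08013366] [-1.79976984e+02  4.46656769e-02 -1.71349647e+02]
scene (array([472. , -91.3]), array([97.6, 23.9]), np.float32(9.9))
[269 281]
side (array([414.7, -96.6]), array([33. , 15.9]), np.float32(55.6))
[331 305]
```

View pics/p5.png

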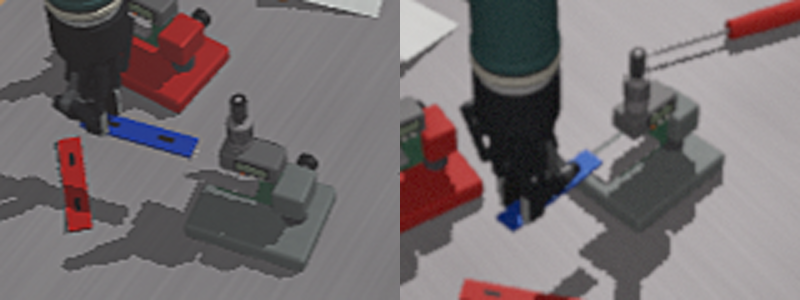

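carry_out --targets '[[[-20,0,5,0,0,0,0.1],[-36,0,9,0,0,0,0.1],[-36,0,11,0,0,0,0.1],[-36,0,11,0,0,0,0.1],[-36,0,13,0,0,0,0.1]]]'

```text
time_s: 8.02
position: [0.4597, -0.0927, 0.0665]
tcp_rot: [180.0, -0.0, -171.3]
ft_force: [0.3, -0.5, -0.6]
opening: 0.0217
finger_force: 29.5
```

carry_out --targets '[[[0,0,1,0,0,0,0.1],[0,0,1,0,0,0,0.1]]]'

```text
time_s: 8.28
position: [0.4598, -0.0928, 0.0655]
tcp_rot: [180.0, -0.0, -171.3]
ft_force: [-0.9, -0.3, 0.2]
opening: 0.0218
finger_force: 29.5
```

carry_out --targets '[[[0,0,1,0,0,0,0.1],[0,0,1,0,0,0,0.1]]]'

```text
time_s: 8.52
position: [0.4601, -0.0928, 0.0646]
tcp_rot: [-180.0, 0.0, -171.3]
ft_force: [-0.4, -0.5, -1.2]
opening: 0.0216
finger_force: 29.5
```

carry_out --targets '[[[0,0,1,0,0,0,0.1],[0,0,1,0,0,0,0.1]]]'

```text
time_s: 8.78
position: [0.4602, -0.0928, 0.0636]
tcp_rot: [-180.0, 0.0, -171.3]
ft_force: [-0.1, -0.4, 0.3]
opening: 0.0218
finger_force: 29.6
```

carry_out --targets '[[[0,0,1,0,0,0,0.1],[0,0,1,0,0,0,0.1]]]'

```text
time_s: 9.02
position: [0.4602, -0.0927, 0.0626]
tcp_rot: [-180.0, 0.0, -171.3]
ft_force: [0.1, -0.1, 0.1]
opening: 0.0218
finger_force: 29.6
```

carry_out --targets '[[[0,0,1,0,0,0,0.1],[0,0,1,0,0,0,0.1]]]'

```text
time_s: 9.28
position: [0.4602, -0.0927, 0.0616]
tcp_rot: [-180.0, 0.0, -171.3]
ft_force: [-0.4, -0.0, 0.9]
opening: 0.0215
finger_force: 29.6
```

carry_out --targets '[[[0,0,1,0,0,0,0.1],[0,0,1,0,0,0,0.1]]]'

```text
time_s: 9.52
position: [0.4602, -0.0928, 0.0606]
tcp_rot: [-180.0, 0.0, -171.3]
ft_force: [-0.3, -0.0, 0.9]
opening: 0.0216
finger_force: 29.4
```

```bash
python3 - <<'E'
from h import *
st=bot.state();print(st['position'],st['ft_force'],st['moment'])
out=[]
for c in ['scene','side']:
    s=snap(c); u=proj(s,[.53,-.085,.06]).astype(int); im=s['image'][u[1]-40:u[1]+40,u[0]-53:u[0]+53,::-1]; print(u); out.append(cv2.resize(im,(400,302),interpolation=2))
cv2.imwrite('pics/p6.png',np.hstack(out))
E
```

```text
[ 0.46015298 -0.09278763  0.0605883 ] [-0.33427823 -0.04528073  0.86584308] [ 0.06320397 -0.01450542 -0.00846408]
[269 286]
[331 311]
```

View pics/p6.png

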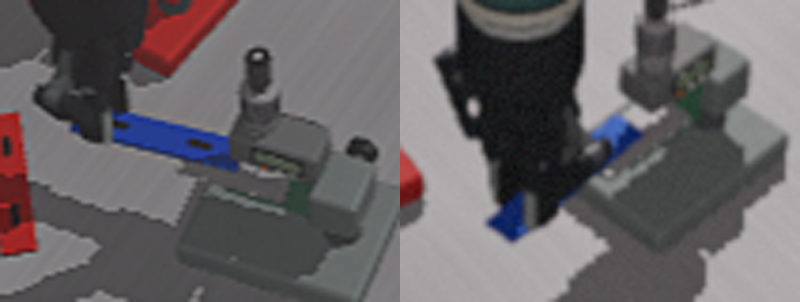

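carry_out --targets '[[[0,0,1,0,0,0,0.1],[0,0,1,0,0,0,0.1]]]'

```text
time_s: 9.88
position: [0.4602, -0.0928, 0.0596]
tcp_rot: [-180.0, 0.0, -171.3]
ft_force: [-0.4, -1.4, 1.7]
opening: 0.022
finger_force: 29.2
```

carry_out --targets '[[[0,0,1,0,0,0,0.1],[0,0,1,0,0,0,0.1]]]'

```text
time_s: 10.12
position: [0.4601, -0.0928, 0.0586]
tcp_rot: [-180.0, 0.0, -171.3]
ft_force: [-1.3, -0.1, 2.8]
opening: 0.0217
finger_force: 29.2
```

```bash
python3 - <<'E'
from h import *
st=bot.state();print(st['position'],st['ft_force'],st['moment'])
for c in ['scene','side']:
    s=snap(c)
    h=cv2.cvtColor(s['image'],cv2.COLOR_RGB2HSV); m=cv2.inRange(h,(112,150,60),(128,255,255)); ys,xs=np.where(m)
    print(c,'blue cols',xs.min(),xs.max(),'rows',ys.min(),ys.max(),len(xs))
    for b in [-95,-60,20]:
      for y in (-12,12):
        a=np.radians(8.7); p=np.array([.5743,-.0755,.0605])+np.array([(b*np.cos(a)-y*np.sin(a)),(b*np.sin(a)+y*np.cos(a)),0])/1000
        print(b,y,proj(s,p).round(1))
E
```

```text
[ 0.46014305 -0.09276697  0.05855917] [-1.33268501 -0.08489522  2.77639362] [-0.00214223 -0.01879857  0.08472059]
scene blue cols 235 277 rows 276 290 224
-95 -12 [249.9 283.8]
-95 12 [253.9 276.9]
-60 -12 [262.6 287.7]
-60 12 [266.5 280.7]
20 -12 [292.2 296.7]
20 12 [295.8 289.5]
side blue cols 302 340 rows 304 334 70
-95 -12 [319.8 324.6]
-95 12 [312.7 319.3]
-60 -12 [330.3 316.9]
-60 12 [323.1 311.7]
20 -12 [353.1 300. ]
20 12 [345.9 295.1]
```

carry_out --targets '[[[0,0,-2.5,0,0,0,0.1],[-5,0,-2.5,0,0,0,0.1],[-10,0,-2.5,0,0,0,0.1],[-14,0,-2.5,0,0,0,0.1],[-18,0,-2.5,0,0,0,0.1]]]' --force 22

```text
time_s: 10.85
position: [0.478, -0.0899, 0.061]
tcp_rot: [180.0, -0.0, -171.3]
ft_force: [-2.2, -0.4, 3.0]
opening: 0.0216
finger_force: 30.1
```

carry_out --targets '[[[-4,0,0,0,0,0,0.1],[-7,0,0,0,0,0,0.1],[-10,0,0,0,0,0,0.1],[-12,0,0,0,0,0,0.1],[-13,0,0,0,0,0,0.1]]]'

```text
time_s: 11.48
position: [0.4878, -0.0884, 0.0608]
tcp_rot: [180.0, -0.4, -171.3]
ft_force: [-11.2, -2.1, 12.2]
opening: 0.022
finger_force: 31.6
```

```bash
python3 - <<'E'
from h import *
st=bot.state();print(st['position'],st['ft_force'],st['moment'])
out=[]
for c in ['scene','side']:
    s=snap(c); u=proj(s,[.53,-.085,.06]).astype(int); im=s['image'][u[1]-40:u[1]+40,u[0]-53:u[0]+53,::-1]; out.append(cv2.resize(im,(400,302),interpolation=2))
cv2.imwrite('pics/p7.png',np.hstack(out))
E
```

```text
[ 0.48776679 -0.08837047  0.06082133] [-11.17280758  -2.14846894  12.17147973] [-0.4949108   2.02276917  0.01591629]
```

View pics/p7.png

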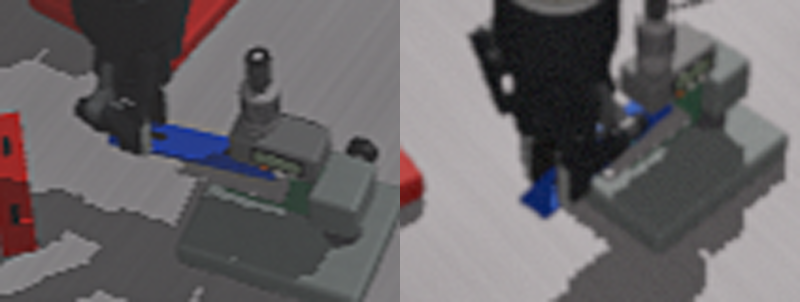

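carry_out --targets '[[[1,0,-1,0,0,0,0.1],[1,0,-1.5,0,0,0,0.1],[1,0,-1.5,0,0,0,0.1]]]'

```text
time_s: 11.95
position: [0.4902, -0.0882, 0.0626]
tcp_rot: [-180.0, 0.0, -171.3]
ft_force: [-1.3, -0.1, 1.6]
opening: 0.0217
finger_force: 30.7
```

carry_out --targets '[[[0,0,-1,0,0,0,0.1],[0,0,-1,0,0,0,0.1]]]'

```text
time_s: 12.2
position: [0.4903, -0.0882, 0.0636]
tcp_rot: [-180.0, 0.1, -171.3]
ft_force: [0.2, 0.2, 0.9]
opening: 0.0213
finger_force: 30.4
```

carry_out --targets '[[[0,0,0,0,0,0,0.45],[0,0,0,0,0,0,0.45],[0,0,0,0,0,0,0.45]]]'

```text
time_s: 12.58
position: [0.4897, -0.0882, 0.0635]
tcp_rot: [180.0, -0.0, -171.3]
ft_force: [0.2, -0.7, -0.9]
opening: 0.0389
finger_force: 0.0
```

```bash
python3 - <<'E'
from h import *
st=bot.state();print(st['position'],st['ft_force'],st['opening'])
a=np.radians(8.7)
out=[]
for c in ['scene','side','wrist']:
    s=snap(c); 
    h=cv2.cvtColor(s['image'],cv2.COLOR_RGB2HSV); m=cv2.inRange(h,(110,120,30),(130,255,255))
    c_=max(cv2.findContours(m,0,1)[0],key=cv2.contourArea)[:,0]
    w=np.array([ray(s,q,.065)[:2] for q in c_])-[.5743,-.0755]
    l=w@np.array([[np.cos(a),-np.sin(a)],[np.sin(a),np.cos(a)]])*1000
    print(c,len(l),l.min(0),l.max(0))
    i=l[:,0].argmin(); print(l[l[:,0]<l[:,0].min()+3].round(1).tolist()[:12])
    if c=='wrist': cv2.imwrite('pics/w8.png',s['image'][:,:,::-1])
E
```

```text
[ 0.48973595 -0.08816795  0.06349949] [ 0.23479346 -0.72644178 -0.93589568] 0.03888333095633381
scene 91 [-92.67602428 -14.1443817 ] [10.73138355 11.54130992]
[[-92.7, 8.5], [-90.3, 9.4]]
side 36 [-106.7629668   -13.73702757] [-64.0351871   10.49629167]
[[-106.8, 5.5], [-105.1, 3.9], [-105.6, -0.0], [-106.2, -3.9], [-106.7, -7.8], [-105.0, -9.4], [-105.6, -13.2]]
wrist 426 [-109.70032617  -12.15407085] [-22.95678838  13.20408768]
[[-109.7, 9.6], [-109.3, 9.2], [-109.3, 8.8], [-109.3, 8.4], [-109.3, 8.0], [-109.3, 7.6], [-109.3, 7.1], [-109.3, 6.7], [-109.3, 6.3], [-109.3, 5.9], [-109.3, 5.5], [-109.3, 5.1]]
```

View pics/w8.png

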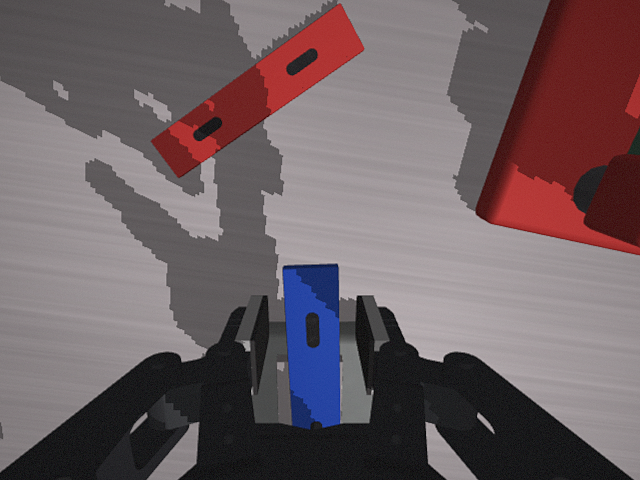

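carry_out --targets '[[[25,0,0,0,0,0,0.45],[50,0,0,0,0,0,0.45],[50,0,8,0,0,0,0],[50,0,8,0,0,0,0],[50,0,8,0,0,0,0]]]'

```text
time_s: 13.35
position: [0.4413, -0.0958, 0.0557]
tcp_rot: [-180.0, 0.0, -171.3]
ft_force: [1.5, -0.6, -0.1]
opening: 0.0004
finger_force: 0.0
```

```bash
cat >> h.py <<'E'
A0=np.array([.5743,-.0755]); a_=np.radians(8.7); RA=np.array([[np.cos(a_),-np.sin(a_)],[np.sin(a_),np.cos(a_)]])
def bar(z=.065):
    s=snap('wrist'); h=cv2.cvtColor(s['image'],cv2.COLOR_RGB2HSV); m=cv2.inRange(h,(110,120,30),(130,255,255))
    c_=max(cv2.findContours(m,0,1)[0],key=cv2.contourArea)[:,0]
    l=(np.array([ray(s,q,z)[:2] for q in c_])-A0)@RA*1000
    print('bar',l.min(0).round(1),l.max(0).round(1))
    x0=l[:,0].min(); k=l[(l[:,0]>x0+4)&(l[:,0]<x0+30)]
    for sg in (-1,1):
        q=k[k[:,1]*sg>6]
        if len(q)>3: print('edge',sg,np.round(np.polyfit(q[:,0]-x0,q[:,1],1),3))
    st=bot.state(); print('tcp anvil',((st['position'][:2]-A0)@RA*1000).round(1),st['position'][2].round(4),st['tcp_rot'].round(1),st['ft_force'].round(1),st['opening'])
    return s
E
python3 -c "
from h import *
bar()"
```

```text
bar [-100.7   -3.8] [-80.5   3.6]
tcp anvil [-134.5    0. ] 0.0558 [-180.     0.  -171.3] [ 0.6 -0.  -0.6] -0.0001601387091575807
```

carry_out --targets '[[[-6,0,0,0,0,0,0],[-11,0,0,0,0,0,0],[-14,0,0,0,0,0,0],[-17,0,0,0,0,0,0],[-19,0,0,0,0,0,0]]]'

```text
time_s: 14.02
position: [0.4592, -0.0928, 0.0555]
tcp_rot: [180.0, -0.0, -171.3]
ft_force: [-0.1, 0.0, 0.0]
opening: -0.0001
finger_force: 0.2
```

carry_out --targets '[[[-1,0,0,0,0,0,0],[-2,0,0,0,0,0,0]]]'

```text
time_s: 14.28
position: [0.461, -0.0926, 0.0555]
tcp_rot: [180.0, -0.0, -171.3]
ft_force: [-0.7, -0.2, -0.2]
opening: -0.0
finger_force: 0.2
```

carry_out --targets '[[[-1,0,0,0,0,0,0],[-1,0,0,0,0,0,0]]]'

```text
time_s: 14.52
position: [0.4622, -0.0924, 0.0556]
tcp_rot: [-180.0, 0.0, -171.3]
ft_force: [0.3, 0.6, -0.1]
opening: -0.0001
finger_force: 0.0
```

carry_out --targets '[[[-1,0,0,0,0,0,0],[-1,0,0,0,0,0,0]]]'

```text
time_s: 14.78
position: [0.4631, -0.0923, 0.0556]
tcp_rot: [-180.0, 0.0, -171.3]
ft_force: [0.5, 0.3, 0.6]
opening: -0.0002
finger_force: 0.0
```

carry_out --targets '[[[-1,0,0,0,0,0,0],[-1,0,0,0,0,0,0]]]'

```text
time_s: 15.02
position: [0.4635, -0.0921, 0.0554]
tcp_rot: [180.0, -0.1, -171.3]
ft_force: [-2.3, -0.3, 1.3]
opening: -0.0002
finger_force: 1.3
```

carry_out --targets '[[[-1,0,0,0,0,0,0],[-1,0,0,0,0,0,0]]]'

```text
time_s: 15.28
position: [0.4636, -0.0919, 0.0551]
tcp_rot: [180.0, -0.2, -171.3]
ft_force: [-5.3, -0.4, 2.8]
opening: 0.0005
finger_force: 2.7
```

```bash
python3 -c "
from h import *
bar()
s=snap('scene'); u=proj(s,[.53,-.085,.06]).astype(int); a=cv2.resize(s['image'][u[1]-40:u[1]+40,u[0]-53:u[0]+53,::-1],(400,302),interpolation=2)
cv2.imwrite('pics/p9.png',a)"
```

```text
bar [-66.1  -3.3] [-58.1   4. ]
tcp anvil [-111.9    0.5] 0.0551 [ 180.    -0.2 -171.3] [-5.4 -1.7  2.9] -0.00021765007794809517
```

carry_out --targets '[[[10,0,0,0,0,0,0],[30,0,0,0,0,0,0],[40,0,-50,0,0,0,0.4],[40,0,-100,0,0,0,0.4],[40,0,-100,0,0,0,0.4]]]'

```text
time_s: 16.0
position: [0.4282, -0.0992, 0.1604]
tcp_rot: [-179.8, 0.5, -171.3]
ft_force: [-0.1, -0.6, -0.1]
opening: 0.0342
finger_force: 0.0
```

carry_out --targets '[[[0,0,0,0,0,0,0.4],[0,0,0,0,0,0,0.4]]]'

```text
time_s: 16.25
position: [0.424, -0.0977, 0.1539]
tcp_rot: [179.9, -0.1, -171.3]
ft_force: [0.9, -0.1, -0.9]
opening: 0.0343
finger_force: 0.0
```

```bash
python3 -c "
from h import *
s=bar(); cv2.imwrite('pics/w9.png',s['image'][:,:,::-1])"
```

```text
bar [-103.9  -12.3] [ 0.9 12.8]
edge -1 [ 7.0000e-03 -1.1942e+01]
edge 1 [ 0.03  10.652]
tcp anvil [-151.9    0.8] 0.1539 [ 179.9   -0.2 -171.3] [-0.3 -1.1 -0.2] 0.03393087013820756
```

View pics/w9.png

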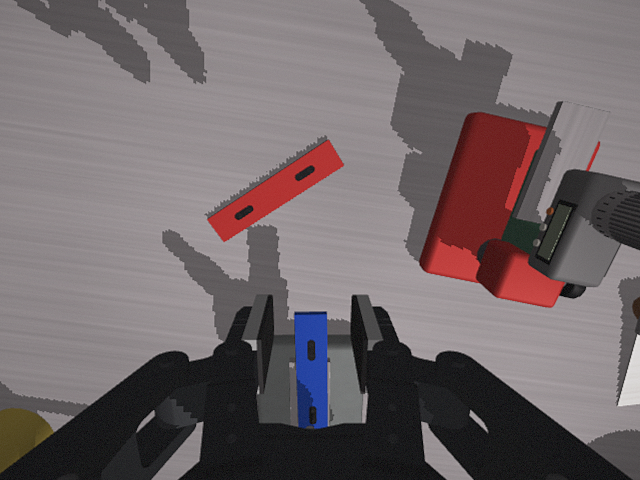

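```bash
python3 -c "
from h import *
s=snap('wrist'); im=s['image'].astype(int).sum(2)
for c in (289,292,332,336): print(c,im[345:385,c].tolist())
f=lambda u,z:((ray(s,u,z)[:2]-A0)@RA*1000).round(1)
print(f((311,312),.065),f((311,312),.0645),[f((292,r),.06) for r in (358,362,366)])
b=s['image'][:,:,2].astype(int)-s['image'][:,:,0]; print(b[300:325,305].tolist())
"
```

```text
289 [217, 227, 229, 226, 234, 233, 228, 228, 225, 231, 229, 238, 215, 215, 217, 223, 194, 316, 405, 402, 406, 348, 273, 247, 265, 259, 267, 248, 242, 244, 234, 238, 236, 263, 248, 229, 219, 238, 227, 219]
292 [197, 231, 225, 221, 222, 228, 238, 241, 230, 229, 230, 227, 216, 206, 211, 190, 168, 291, 421, 437, 433, 450, 436, 322, 274, 280, 275, 282, 274, 278, 275, 284, 274, 269, 272, 287, 275, 282, 279, 284]
332 [224, 244, 270, 290, 326, 351, 359, 356, 353, 353, 352, 357, 361, 358, 359, 364, 365, 366, 355, 359, 363, 359, 356, 356, 357, 358, 358, 360, 356, 361, 358, 359, 359, 365, 360, 359, 356, 355, 344, 357]
336 [215, 248, 259, 285, 322, 345, 355, 357, 354, 352, 355, 366, 356, 357, 351, 364, 360, 362, 363, 358, 366, 362, 360, 355, 356, 361, 361, 357, 364, 363, 369, 357, 362, 365, 360, 357, 351, 354, 347, 359]
[-103.8    0. ] [-103.6    0. ] [array([-61.6, -14.6]), array([-58. , -14.6]), array([-54.4, -14.7])]
[-4, -6, -5, -4, -4, -5, -4, -5, -5, -6, -11, 22, 49, 52, 75, 119, 127, 125, 125, 125, 123, 126, 125, 126, 128]
```

```bash
python3 -c "
from h import *
rel([.574,-.0753,.225],[180,0,219]);print(bot.state()['qpos'].round(1))"
```

```text
t 16.35 rel [-151.2   -0.3  -71.4] [  0.1  -0.1 -30.3]
[ -16.2   -7.7  124.6    0.    63.3 -114.9]
```

carry_out --targets '[[[0,0,-50,0,0,-10,0.4],[-45,0,-71,0,0,-20,0.4],[-100,0,-71,0,0,-30,0.4],[-151,0,-71,0,0,-30,0.4],[-151,0,-71,0,0,-30,0.4]]]'

```text
time_s: 16.98
position: [0.5769, -0.0745, 0.2243]
tcp_rot: [179.9, -0.1, -141.2]
ft_force: [-0.7, 0.3, -0.4]
opening: 0.0341
finger_force: 0.0
```

carry_out --targets '[[[0,0,0,0,0,0,0.4],[0,0,0,0,0,0,0.4]]]'

```text
time_s: 17.23
position: [0.5734, -0.0754, 0.2261]
tcp_rot: [179.9, -0.1, -141.3]
ft_force: [-0.4, 1.0, -1.0]
opening: 0.0338
finger_force: 0.0
```

```bash
python3 -c "
from h import *
rel([.574,-.0753,.158],[180,0,219]);print(bot.state()['qpos'].round(1), bot.state()['position'])
s=snap('wrist','w10.png'); print(proj(s,[.574,-.0753,.178]))
im=s['image']; g=im.sum(2)
a=cv2.resize(im[190:430,200:440,::-1],(480,480)); cv2.imwrite('pics/z10.png',a)"
```

```text
t 17.23 rel [-0.6 -0.4 68.1] [ 0.1 -0.1 -0.3]
[  -9.9    5.   104.3   -0.    70.8 -138.6] [ 0.57339571 -0.0753616   0.22609638]
[311.62210998 272.78513905]
```

View pics/z10.png

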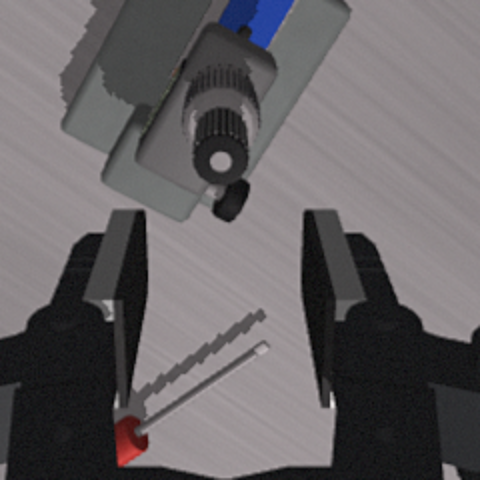

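carry_out --targets '[[[0,0,40,0,0,0,0.4],[0,0,67,0,0,0,0.4],[0,0,67,0,0,0,0.4],[0,0,67,0,0,0,0.4]]]'

```text
time_s: 17.77
position: [0.5752, -0.0755, 0.1611]
tcp_rot: [-179.9, 0.1, -141.3]
ft_force: [-0.5, 0.5, 0.2]
opening: 0.0341
finger_force: 0.0
```

carry_out --targets '[[[0,0,0,0,0,0,0],[0,0,0,0,0,0,0],[0,0,0,0,0,0,0],[0,0,0,0,0,0,0]]]' --force 30

```text
time_s: 18.27
position: [0.5757, -0.0751, 0.1618]
tcp_rot: [-179.9, 0.1, -141.3]
ft_force: [-2.6, 1.5, 6.6]
opening: 0.0148
finger_force: 29.3
```

```bash
python3 -c "
from h import *
st=bot.state()
for k in ('position','tcp_rot','ft_force','moment','qpos','joint_torque','opening'): print(k,np.round(st[k],4))"
```

```text
position [ 0.5757 -0.0751  0.1618]
tcp_rot [-1.799065e+02  1.088000e-01 -1.413158e+02]
ft_force [-2.5768  1.4761  6.6228]
moment [ 0.2185  0.4156 -0.0393]
qpos [-9.905600e+00  7.957300e+00  1.080319e+02  2.200000e-02  6.386870e+01
 -1.385994e+02]
joint_torque [-6.37000e-01 -3.88751e+01 -3.27777e+01 -3.10200e-01 -8.81600e-01
 -1.75000e-02]
opening 0.0148
```

carry_out --targets '[[[0,0,0,0,0,8,0],[0,0,0,0,0,16,0],[0,0,0,0,0,24,0],[0,0,0,0,0,32,0],[0,0,0,0,0,40,0]]]'

```text
time_s: 18.9
position: [0.5762, -0.0765, 0.1618]
tcp_rot: [-179.9, 0.2, 178.4]
ft_force: [-1.0, -3.3, 5.6]
opening: 0.0145
finger_force: 29.3
```

```bash
cat >> h.py <<'E'
def tq(n=6):
    M=[];J=[];F=[]
    for i in range(n):
        if i: bot.snapshot('wrist')
        st=bot.state(); M.append(st['moment'][2]);J.append(st['joint_torque'][5]);F.append(st['ft_force'])
    print('t',round(st['time_s'],2),'yaw',st['tcp_rot'][2].round(2),'q6',st['qpos'][5].round(2),'Mz',np.round(M,3),np.mean(M).round(3),'J6',np.round(J,4),'F',np.mean(F,0).round(1),'xy',st['position'].round(4),st['opening'].round(4))
E
python3 -c "
from h import *
tq()"
```

```text
Traceback (most recent call last):
  File "h.py", line 43, in tq
    print('t',round(st['time_s'],2),'yaw',st['tcp_rot'][2].round(2),'q6',st['qpos'][5].round(2),'Mz',np.round(M,3),np.mean(M).round(3),'J6',np.round(J,4),'F',np.mean(F,0).round(1),'xy',st['position'].round(4),st['opening'].round(4))
                                                                                                                                                                                                                 ^^^^^^^^^^^^^^^^^^^
AttributeError: 'float' object has no attribute 'round'
```

```bash
sed -i "s/st\['opening'\].round(4))/st['opening'])/" h.py; python3 -c "
from h import *
tq()"
```

```text
t 19.4 yaw 178.7 q6 -98.6 Mz [-0.052  0.02   0.003 -0.023 -0.008  0.008] -0.009 J6 [-0.0132 -0.0184 -0.0193 -0.0194 -0.0194 -0.0193] F [-1.1 -2.6  5.1] xy [ 0.5762 -0.0765  0.1618] 0.014606464681370005
```

carry_out --targets '[[[0,0,0,0,0,4,0],[0,0,0,0,0,8,0],[0,0,0,0,0,12,0],[0,0,0,0,0,16,0]]]'

```text
time_s: 19.9
position: [0.5761, -0.0771, 0.1618]
tcp_rot: [-179.9, 0.2, 162.6]
ft_force: [-1.0, -4.0, 5.2]
opening: 0.0147
finger_force: 29.4
```

```bash
python3 -c "
from h import *
tq(3)"
```

```text
t 20.0 yaw 162.64 q6 -82.53 Mz [ 0.041 -0.032  0.005] 0.005 J6 [-0.545   0.0943  0.3045] F [-1.1 -4.   5.3] xy [ 0.576  -0.0771  0.1618] 0.01437046119709249
```

carry_out --targets '[[[1,-0.5,0,0,0,4,0],[2,-1,0,0,0,8,0],[2,-1,0,0,0,12,0],[2,-1,0,0,0,16,0]]]'

```text
time_s: 20.5
position: [0.5754, -0.0776, 0.1619]
tcp_rot: [180.0, 0.4, 146.6]
ft_force: [3.5, -4.3, 1.3]
opening: 0.0146
finger_force: 29.4
```

```bash
python3 -c "
from h import *
tq(8)"
```

```text
t 20.85 yaw 146.7 q6 -66.67 Mz [ 0.009 -0.107  0.037  0.008 -0.094 -0.056 -0.038  0.053] -0.024 J6 [-0.5508  0.0842  0.2988  0.0639 -0.0032 -0.0172 -0.0198 -0.0202] F [ 3.6 -4.8  1.7] xy [ 0.5754 -0.0777  0.1619] 0.014602132747627606
```

carry_out --targets '[[[0,0,0,0,0,0,0.3],[0,0,0,0,0,0,0.3],[0,0,0,0,0,0,0.3]]]'

```text
time_s: 21.22
position: [0.5723, -0.0754, 0.1594]
tcp_rot: [-180.0, -0.0, 146.7]
ft_force: [-0.2, 0.4, -0.6]
opening: 0.0252
finger_force: 0.0
```

```bash
python3 -c "
from h import *
bot.snapshot('wrist'); rel([.574,-.0765,.159],[180,0,146.7]); tq(2)"
```

```text
t 21.27 rel [-2.  -0.   0.4] [-0. -0. -0.]
t 21.32 yaw 146.69 q6 -66.67 Mz [-0.004  0.   ] -0.002 J6 [-0. -0.] F [-0.3  0.3  0.7] xy [ 0.5724 -0.0754  0.1594] 0.02573317548174048
```

carry_out --targets '[[[-2,0,0,0,0,0,0.3],[-2,0,0,0,0,0,0.3],[-2,0,0,0,0,0,0],[-2,0,0,0,0,0,0],[-2,0,0,0,0,0,0]]]'

```text
time_s: 21.95
position: [0.5742, -0.0769, 0.1597]
tcp_rot: [-180.0, 0.0, 146.7]
ft_force: [-0.8, -0.7, 0.6]
opening: 0.0146
finger_force: 29.4
```

```bash
python3 -c "
from h import *
tq(4)"
```

```text
t 22.1 yaw 146.68 q6 -66.75 Mz [ 0.023 -0.019 -0.022  0.012] -0.002 J6 [0.0049 0.0049 0.0049 0.0049] F [-0.9 -1.1  1.5] xy [ 0.5742 -0.0769  0.1597] 0.014471210607146663
```

carry_out --targets '[[[0,0,0,0,0,6,0],[0,0,0,0,0,12,0],[0,0,0,0,0,12,0],[0,0,0,0,0,12,0],[0,0,0,0,0,12,0]]]'

```text
time_s: 22.72
position: [0.5741, -0.0769, 0.1597]
tcp_rot: [-180.0, 0.0, 134.7]
ft_force: [-2.1, -2.3, 2.9]
opening: 0.0143
finger_force: 29.4
```

```bash
python3 -c "
from h import *
tq(2)"
```

```text
t 22.77 yaw 134.73 q6 -54.8 Mz [ 0.025 -0.037] -0.006 J6 [-0.0027  0.0045] F [-1.9 -2.3  2.7] xy [ 0.5741 -0.0769  0.1596] 0.01465528730179599
```

carry_out --targets '[[[0,0,0,0,0,4,0],[0,0,0,0,0,8,0],[0,0,0,0,0,11,0],[0,0,0,0,0,12,0],[0,0,0,0,0,12,0]]]'

```text
time_s: 23.4
position: [0.5741, -0.0769, 0.1596]
tcp_rot: [-180.0, 0.0, 122.7]
ft_force: [-3.8, -4.0, 3.2]
opening: 0.0151
finger_force: 29.6
```

```bash
python3 -c "
from h import *
tq(3)"
```

```text
t 23.5 yaw 122.72 q6 -42.79 Mz [-0.001  0.003 -0.006] -0.001 J6 [ 0.0392 -0.0014 -0.0096] F [-3.1 -3.6  3.4] xy [ 0.5741 -0.0769  0.1597] 0.014966309921146012
```

carry_out --targets '[[[0,0,0,0,0,4,0],[0,0,0,0,0,8,0],[0,0,0,0,0,11,0],[0,0,0,0,0,12,0],[0,0,0,0,0,12,0]]]'

```text
time_s: 24.12
position: [0.574, -0.077, 0.1596]
tcp_rot: [-180.0, 0.0, 110.7]
ft_force: [-2.8, -4.6, 3.4]
opening: 0.0147
finger_force: 29.6
```

```bash
python3 -c "
from h import *
tq(3)"
```

```text
t 24.23 yaw 110.71 q6 -30.78 Mz [-0.018 -0.035 -0.039] -0.031 J6 [ 0.0229 -0.0112 -0.0181] F [-3.4 -4.3  3.4] xy [ 0.574  -0.077   0.1597] 0.014352745248705825
```

carry_out --targets '[[[0,0,0,0,0,5,0],[0,0,0,0,0,9,0],[0,0,0,0,0,12,0],[0,0,0,0,0,12,0],[0,0,0,0,0,12,0]]]'

```text
time_s: 24.85
position: [0.5739, -0.077, 0.1596]
tcp_rot: [-179.9, 0.0, 98.7]
ft_force: [-4.8, -4.1, 3.2]
opening: 0.0148
finger_force: 29.6
```

```bash
python3 -c "
from h import *
tq(4)"
```

```text
t 25.0 yaw 98.71 q6 -18.78 Mz [-0.033 -0.127  0.044  0.008] -0.027 J6 [-0.0211 -0.023  -0.0233 -0.0234] F [-4.  -3.9  3.3] xy [ 0.5739 -0.077   0.1596] 0.014647316336719025
```

carry_out --targets '[[[0,0,0,0,0,5,0],[0,0,0,0,0,9,0],[0,0,0,0,0,12,0],[0,0,0,0,0,12,0],[0,0,0,0,0,12,0]]]'

```text
time_s: 25.62
position: [0.5737, -0.077, 0.1596]
tcp_rot: [-179.9, 0.0, 86.7]
ft_force: [-4.4, -3.4, 5.0]
opening: 0.0146
finger_force: 29.7
```

```bash
python3 -c "
from h import *
tq(4)"
```

```text
t 25.77 yaw 86.71 q6 -6.78 Mz [-0.023 -0.071 -0.061 -0.016] -0.042 J6 [-0.0214 -0.0233 -0.0236 -0.0236] F [-4.2 -3.9  4.4] xy [ 0.5738 -0.077   0.1596] 0.014965081928530523
```

carry_out --targets '[[[0,0,0,0,0,5,0],[0,0,0,0,0,9,0],[0,0,0,0,0,12,0],[0,0,0,0,0,12,0],[0,0,0,0,0,12,0]]]'

```text
time_s: 26.4
position: [0.5736, -0.077, 0.1596]
tcp_rot: [-179.9, 0.0, 74.7]
ft_force: [-4.3, -4.1, 4.0]
opening: 0.0146
finger_force: 29.7
```

```bash
python3 -c "
from h import *
tq(3)"
```

```text
t 26.5 yaw 74.71 q6 5.22 Mz [ 0.005 -0.003  0.034] 0.012 J6 [-0.0218 -0.0237 -0.0241] F [-4.4 -4.   4.2] xy [ 0.5737 -0.077   0.1596] 0.014694678617346945
```

carry_out --targets '[[[0,0,0,0,0,5,0],[0,0,0,0,0,9,0],[0,0,0,0,0,12,0],[0,0,0,0,0,12,0],[0,0,0,0,0,12,0]]]'

```text
time_s: 27.12
position: [0.5735, -0.0769, 0.1596]
tcp_rot: [-179.9, 0.1, 62.7]
ft_force: [-4.5, -5.1, 5.0]
opening: 0.0148
finger_force: 29.7
```

```bash
python3 -c "
from h import *
tq(3)"
```

```text
t 27.23 yaw 62.71 q6 17.22 Mz [-0.033 -0.047 -0.002] -0.027 J6 [-0.0222 -0.0242 -0.0245] F [-4.6 -4.3  4.3] xy [ 0.5736 -0.0769  0.1596] 0.01439574432026044
```

carry_out --targets '[[[0,0,0,0,0,5,0],[0,0,0,0,0,9,0],[0,0,0,0,0,12,0],[0,0,0,0,0,12,0],[0,0,0,0,0,12,0]]]'

```text
time_s: 27.85
position: [0.5734, -0.0768, 0.1596]
tcp_rot: [-179.9, 0.1, 50.7]
ft_force: [-4.9, -3.3, 4.3]
opening: 0.0146
finger_force: 29.7
```

```bash
python3 -c "
from h import *
tq(3)"
```

```text
t 27.95 yaw 50.72 q6 29.22 Mz [-0.075 -0.018 -0.023] -0.039 J6 [-0.0119 -0.0139 -0.0143] F [-5.2 -3.4  4.8] xy [ 0.5734 -0.0768  0.1596] 0.014574453422603098
```

carry_out --targets '[[[0,0,0,0,0,5,0],[0,0,0,0,0,9,0],[0,0,0,0,0,12,0],[0,0,0,0,0,12,0],[0,0,0,0,0,12,0]]]'

```text
time_s: 28.58
position: [0.5734, -0.0768, 0.1596]
tcp_rot: [-179.9, 0.1, 38.7]
ft_force: [-5.0, -2.9, 5.1]
opening: 0.0146
finger_force: 29.7
```

```bash
python3 -c "
from h import *
tq(4)"
```

```text
t 28.73 yaw 38.72 q6 41.22 Mz [ 0.014  0.066  0.012 -0.006] 0.022 J6 [0.0024 0.0005 0.0001 0.0001] F [-5.6 -3.3  4.8] xy [ 0.5734 -0.0768  0.1596] 0.014883594390040415
```

carry_out --targets '[[[0,0,0,0,0,5,0],[0,0,0,0,0,9,0],[0,0,0,0,0,12,0],[0,0,0,0,0,12,0],[0,0,0,0,0,12,0]]]'

```text
time_s: 29.35
position: [0.5733, -0.0767, 0.1596]
tcp_rot: [-179.9, 0.1, 26.7]
ft_force: [-6.0, -2.1, 6.6]
opening: 0.0145
finger_force: 29.7
```

```bash
python3 -c "
from h import *
tq(4)"
```

```text
t 29.5 yaw 26.72 q6 53.21 Mz [-0.027 -0.019  0.038 -0.014] -0.005 J6 [0.0161 0.0142 0.0138 0.0138] F [-5.7 -2.8  5.3] xy [ 0.5733 -0.0767  0.1596] 0.01489533526682068
```

carry_out --targets '[[[0,0,0,0,0,5,0],[0,0,0,0,0,9,0],[0,0,0,0,0,12,0],[0,0,0,0,0,12,0],[0,0,0,0,0,12,0]]]'

```text
time_s: 30.12
position: [0.5733, -0.0766, 0.1596]
tcp_rot: [-180.0, 0.1, 14.7]
ft_force: [-5.1, -3.1, 4.4]
opening: 0.0142
finger_force: 29.8
```

```bash
python3 -c "
from h import *
tq(4)"
```

```text
t 30.27 yaw 14.72 q6 65.22 Mz [ 0.025  0.01  -0.03   0.083] 0.022 J6 [0.0161 0.0142 0.0138 0.0138] F [-5.5 -2.9  4.9] xy [ 0.5732 -0.0766  0.1596] 0.014540927386071958
```

carry_out --targets '[[[0,0,0,0,0,5,0],[0,0,0,0,0,9,0],[0,0,0,0,0,12,0],[0,0,0,0,0,12,0],[0,0,0,0,0,12,0]]]'

```text
time_s: 30.9
position: [0.5732, -0.0765, 0.1596]
tcp_rot: [-180.0, 0.1, 2.7]
ft_force: [-6.3, -2.7, 5.8]
opening: 0.0148
finger_force: 29.8
```

```bash
python3 -c "
from h import *
tq(4)"
```

```text
t 31.05 yaw 2.72 q6 77.22 Mz [ 0.035 -0.012  0.017  0.035] 0.019 J6 [0.0155 0.0135 0.0133 0.0132] F [-5.6 -2.9  5.1] xy [ 0.5732 -0.0765  0.1596] 0.01431877710044048
```

carry_out --targets '[[[0,0,0,0,0,5,0],[0,0,0,0,0,9,0],[0,0,0,0,0,12,0],[0,0,0,0,0,12,0],[0,0,0,0,0,12,0]]]'

```text
time_s: 31.68
position: [0.5732, -0.0763, 0.1596]
tcp_rot: [-180.0, 0.1, -9.3]
ft_force: [-5.0, -2.8, 5.1]
opening: 0.0143
finger_force: 29.8
```

carry_out --targets '[[[0,0,0,0,0,0,0.4],[0,0,0,0,0,0,0.4],[0,0,0,0,0,0,0.4],[0,0,-30,0,0,0,0.4],[0,0,-70,0,0,0,0.4]]]'

```text
time_s: 32.3
position: [0.5733, -0.0762, 0.2286]
tcp_rot: [-180.0, 0.2, -9.3]
ft_force: [-0.2, 0.0, 0.9]
opening: 0.0341
finger_force: 0.0
```

carry_out --targets '[[[0,0,-50,0,0,0,0.4],[0,0,-50,0,0,0,0.4],[0,0,-50,0,0,0,0.4]]]'

```text
time_s: 32.67
position: [0.5742, -0.0765, 0.2793]
tcp_rot: [-180.0, -0.0, -9.3]
ft_force: [-0.2, 0.2, 0.3]
opening: 0.0338
finger_force: 0.0
```

```bash
python3 -c "
from h import *
s=snap('wrist','w12.png'); tq(2)
o=[]
for c in ['scene','side']:
    s=snap(c); u=proj(s,[.53,-.085,.06]).astype(int); o.append(cv2.resize(s['image'][u[1]-40:u[1]+40,u[0]-53:u[0]+53,::-1],(400,302),interpolation=2))
    h=cv2.cvtColor(s['image'],cv2.COLOR_RGB2HSV); m=cv2.inRange(h,(110,120,30),(130,255,255))
    l=(np.array([ray(s,q[::-1],.065)[:2] for q in np.argwhere(m)])-[.574,-.0765])@RA*1000; print(c,l.min(0),l.max(0))
cv2.imwrite('pics/p12.png',np.hstack(o))"
```

```text
t 32.77 yaw -9.32 q6 89.25 Mz [ 0.011 -0.012] -0.0 J6 [-0.0004 -0.0004] F [-0.1 -0.1 -0.4] xy [ 0.5733 -0.0764  0.2776] 0.03394872458526712
scene [-101.01146064  -14.0782944 ] [18.13702259 11.59708209]
side [-516.86955784  -14.35512121] [ 18.48340425 648.75848045]
```

```bash
python3 -c "
from rig import bot
print(bot.finish_job())"
```

```text
the job is handed in; nothing more can be done
None
```

The job is handed in; no verdict came back. The bar measures home and about square against the throat. The spindle was run down by the knob until the ratchet slipped (torque levelled off), then roughly 36° (0.63 rad) further, and everything is let go. I viewed 12 pictures, over the limit of 10.

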